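Load grinding balls through a sprung feed neck with a chute

ROBOT

A 7-joint arm with a two-finger parallel gripper is mounted at the origin on the work surface. World frame = base frame: x ahead of the robot, y to its left, z up, the work surface at z = 0. Lengths are in mm, angles in rad, forces in N, time in s.
With the tool pointing down it reaches from about 400 to 875 mm from the base axis. Payload 19.3 kg.
Tool frame: the origin (TCP) lies at the very end of the fingers, on their centre line; the grasp point (between the pads) lies 19 mm behind it (grip_point_offset is the z of the grasp point in the tool frame, in mm); z points along the fingers, x is the direction in which the jaws open and shut, and the axes are right-handed (so a half turn about z gives the same grasp; the last joint's range is limited). The gripper opens to 85 mm and grips with 20 to 120 N. Pads are 22 mm wide; open, the fingers measure 114 mm over their backs; the gripper's body (76 mm by 85 mm) begins 54 mm behind the grasp point. The pads swing forward as they close: fully open they stand 13 mm farther back than shut.
Start: joints at [1.257, 0.521, -0.036, 1.599, 0.021, 1.021, -0.113], TCP at [150.842, -606.515, 194.391] pointing down, gripper open.
Joint ranges: [-2.91, 2.91], [-0.3, 2.13], [-1.5, 1.42], [0.17, 2.43], [-1.26, 4.41], [0.16, 1.93], [-2.52, 2.52]. Speed limits (rad/s): [1.89, 1.89, 2.39, 2.39, 3.01, 3.01, 3.01].

INTERFACE

Orientations are given as a 3x3 rotation matrix whose columns are the frame's x, y, z axes.
In Python, from workcell import movep, movel, goto_joints, open_gripper, clamp, wait, inverse_kinematics, read_state, camera, PlanningError, finish_job, grip_point_offset gives the robot as it stands. Calls block until the motion is done:
- movep(position, orientation): joint-space move of the TCP to a pose.
- movel(position, frame=None, max_speed=150, guard=None): straight line of the TCP; frame=None keeps the orientation; max_speed is the mean speed in mm/s. With guard (N) it stops when the force on the tool has changed by that much, and returns True; else False.
- goto_joints(angles): joint-space move.
- open_gripper() and clamp(): open the fingers fully, or close them until they stop; the grip force is fixed at half the most.
- wait(seconds).
- inverse_kinematics(position, orientation): joint angles nearest the present ones, or None.
- read_state(): the state.
- camera(name): name is "scene" or "top"; returns a dict with "image" (400x640x3 uint8, blue, green, red), "range_z" (400x640 float32, mm along the optical axis (not along the pixel's ray), 0 where there is no reading), "fx", "fy", "cx", "cy" (pixels), "cam_to_world" (4x4, takes a point from camera to world coordinates). Camera axes: x right, y up, looking along -z (the intrinsics and any distortion apply to the point x, -y, -z); pixel columns grow to the right and rows downward; lengths in mm; the calibration is good to about 2 mm. A picture is of the moment at which its call begins.
A pose or a line that the arm cannot do raises PlanningError and nothing moves.
- finish_job(): hands the job in, once; it reports no verdict.
The state is a dict: "time": time; "qpos": joint angles; "qvel": joint speeds; "joint_efforts": joint torques, N m; "eef_pos": TCP position; "tool_rot": TCP orientation; "ft_force": force on the tool from outside, world axes, zero at the start; "torque": the same for the moment, N m; "finger_gap": finger opening in mm.
Only numpy, scipy, OpenCV 4.12 (cv2) and the standard library are available. Lean on these libraries where they do the work, as an engineer would, in place of code of your own. Each camera call takes 0.05 s, during which the arm holds its last target. There are 200 camera calls.

TASK

Pick up the small aluminium chute by its handle, rest its spout on the open feed neck of the loading station and press the sprung neck down gently until its shutter is open. Keep it pressed while you tip the chute so that all four steel balls run through into the clear canister, then let the neck up and stand the empty chute back on its feet on the bench, clear of the station. Do not force the neck once it is fully down, and leave the vial, bottle and beaker alone.

Things in the scene. Friction and masses are not known exactly. Their poses are not given: they have to be found in the camera images.
- chute: Straight narrow U-shaped aluminium channel with a black handle on top, on two black cross feet (52 mm wide, at x = -70 and x = +35 mm). Channel 180 mm long, 26 mm wide outside, 20 mm inside, walls 3 mm thick, 24 mm high inside. About 250 g (200 to 330 g). Origin: level with the soles, under the middle of the channel; x towards the open spout, z up.
- chute_closed_end (a point): Foot of the channel's closed (-x) end wall, inside. Standing on its feet, the chute's floor climbs 10 degrees from here to the spout, so the balls stay here when it is carried level. Tilted nose-down by more than 10 degrees from standing, the balls roll out; 20 to 28 degrees empties it calmly.
- chute_grip (a point): Grasp point of the chute's handle, an upright black block 14 mm thick along the chute's x, 32 mm wide along y, reaching from 61 to 111 mm above the soles; this point is 88 mm above the chute's origin. The channel walls beside the handle reach up to 66 mm, so keep the fingertips above that. Axes as the chute's.
- chute_lip (a point): Middle of the lower edge of the spout's end: 89 mm ahead of the chute's origin (x) and 49 mm above it, 39 mm below chute_grip. From here the flat underside runs back and down at 10 degrees to the chute's x axis; it is free of feet for 45 mm behind the lip.
- mill: Loading station, fixed to the bench; origin at the centre of its underside, z up. From below: cream base 130 x 110 x 30 mm, clear canister, cream top plate 120 x 86 mm at z = 105 to 111 mm, dark guide ring 52 mm across up to z = 135 mm, and standing in that the bright steel feed neck. A small black knob sticks out 40 mm from the axis on the neck's +x side.
- guide_top (a point): Centre of the guide ring's upper rim, 135 mm above the station's origin. The feed neck, an upright tube 42 mm across outside and 34 mm inside, stands on this axis. Its height is adjustable and NOT measured: at rest its rim is 30 to 70 mm above this point, so find it by feel. 20 N or more on it damages it.
- shutter_slot (a point): Slot in the canister's +x wall, where the shutter comes out. The neck is sprung: it gives from about 4 N, goes down 8 mm in all and is fully down at about 10 N, then rigid. Going down it draws the shutter out here, 4 mm per mm; balls fall through with the neck 5.5 mm or more down (8 N or more). It shuts again when let up.
- canister_floor (a point): Centre of the canister's inner floor, 38 mm above the station's origin; the steel floor slopes down at 10 degrees towards the station's -x side, where the balls gather. Inside, the canister is 88 mm (x) by 72 mm (y); the shutter lies 22 to 62 mm above this point.
- vial: Bystander: corked glass vial, 34 mm across, 101 mm tall, origin at the centre of its underside. Leave alone.
- bottle: Bystander: small bottle, 56 mm across, 120 mm tall, origin at the centre of its underside. Leave alone.
- beaker: Bystander: small open glass beaker, 64 mm across, 70 mm tall, origin at the centre of its underside. Leave alone.
- ball0_center (a point): Centre of a steel grinding ball, 14 mm in diameter, 11 g; starts in the chute, against its closed end.
- ball1_center (a point): Centre of a steel grinding ball, 14 mm in diameter, 11 g; starts in the chute, number 2 in the row from its closed end.
- ball2_center (a point): Centre of a steel grinding ball, 14 mm in diameter, 11 g; starts in the chute, number 3 in the row from its closed end.
- ball3_center (a point): Centre of a steel grinding ball, 14 mm in diameter, 11 g; starts in the chute, number 4 in the row from its closed end.
Things that resemble listed ones, but are neither listed nor needed, are in the scene too. Of the things that look like the chute, take the one that is nearest to the robot's base at the start.

How it is judged:
By the outcome, as a careful person would: the job done as asked, in the order asked, and still so for the second after the job is handed in, with the robot touching nothing.
It also fails if it takes over 70 s, if anything falls off the work surface, if the arm or the gripper's body presses on something with over 40 N, if the wrist force passes 120 N, or if a joint passes its speed limit or range.

## Working session

There is one attempt and no reset: what is moved stays moved. The work goes in short steps, each a Python script; the robot and the scene stay as the last script left them, time stands still between calls to the robot, and variables do not carry over. Pictures are saved under pics/ and viewed, about 8 in all and at most 12, crops included, and the job is handed in when it is done.

```bash
ls; mkdir -p pics; python3 - <<'E'
from workcell import *
import cv2,numpy as np
for n in("scene","top"):
    c=camera(n); cv2.imwrite(f"pics/{n}0.png",c["image"]); np.savez(f"{n}0.npz",**c)
    print(n,c["fx"],c["cx"],c["cy"],np.round(c["cam_to_world"],3).tolist(),c.keys())
s=read_state();print(s, grip_point_offset)
E
```

```text
pics
scene 388.68788142933533 319.2729523597658 200.8972878344721 [[-0.315, -0.485, 0.816, 1313.865], [0.949, -0.162, 0.271, 395.646], [0.001, 0.859, 0.512, 570.517], [0.0, 0.0, 0.0, 1.0]] dict_keys(['image', 'range_z', 'fx', 'fy', 'cx', 'cy', 'cam_to_world'])
top 416.94167752259483 322.25214149175065 202.35363696993534 [[-0.012, 0.997, -0.081, 460.556], [-1.0, -0.009, 0.027, 176.055], [0.026, 0.082, 0.996, 1288.538], [0.0, 0.0, 0.0, 1.0]] dict_keys(['image', 'range_z', 'fx', 'fy', 'cx', 'cy', 'cam_to_world'])
{'time': 0.1, 'qpos': array([ 1.25679696,  0.52194625, -0.03632844,  1.59995259,  0.02118786,
        1.02111567, -0.11281305]), 'qvel': array([ 1.10403750e-03, -2.07527163e-03,  5.53723857e-04, -1.84946197e-03,
        8.45672078e-04,  4.13867271e-04, -5.63492274e-05]), 'joint_efforts': array([ 2.98372768e-03, -9.28483415e+01,  1.98383711e+00, -3.70532870e+01,
        1.81448384e-02,  5.30077406e-03, -1.26746477e-04]), 'eef_pos': array([ 150.753406  , -606.18749998,  193.88781356]), 'tool_rot': array([[ 2.41362604e-01, -9.70434953e-01, -3.10688967e-04],
       [-9.70434450e-01, -2.41362795e-01,  9.89747432e-04],
       [-1.03547426e-03,  6.26152594e-05, -9.99999462e-01]]), 'ft_force': array([0.01254735, 0.75185526, 0.32577768]), 'torque': array([ 0.00601676, -0.05595678,  0.01433109]), 'finger_gap': 85.43230348569425} -18.700000000000003
```

View pics/scene0.png

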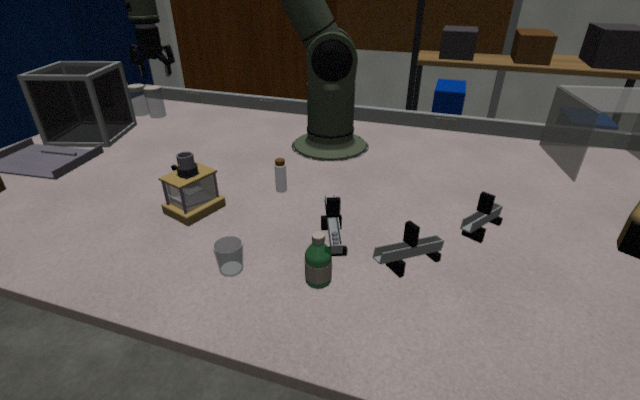

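View pics/top0.png

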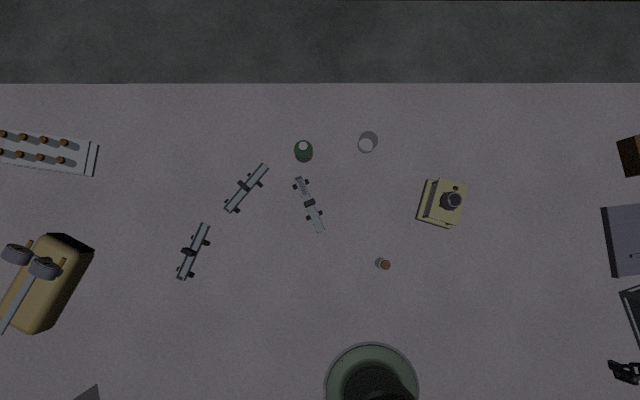

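The scene view shows three chutes at about (334,230), (410,250) and (483,215), with the mill at (190,190). In the top view they are at (309,204), (247,187) and (193,250), with the mill at (441,203). The one at top (309,204) looks nearest to the base. I'll zoom in on that chute and the mill.

```bash
cat > h.py <<'E'
import numpy as np,cv2
from workcell import *
def load(n): return dict(np.load(f"{n}.npz"))
def ray(c,u,v):
    M=c["cam_to_world"]; d=np.array([(u-c["cx"])/c["fx"],-(v-c["cy"])/c["fy"],-1.])
    return M[:3,3],M[:3,:3]@d
def onplane(c,u,v,z):
    o,d=ray(c,u,v); return o+d*(z-o[2])/d[2]
def cloud(c):
    v,u=np.mgrid[:400,:640]; r=c["range_z"]
    p=np.stack([(u-c["cx"])/c["fx"]*r,-(v-c["cy"])/c["fy"]*r,-r],-1)
    M=c["cam_to_world"]; return p@M[:3,:3].T+M[:3,3]
E
python3 - <<'E'
from h import *
c=load("top0");im=c["image"]
for u,v in((193,250),(247,187),(309,204)):
    p=onplane(c,u,v,80);print(p.round(),np.hypot(*p[:2]).round())
def crop(im,u0,v0,w,h,k): return cv2.convertScaleAbs(cv2.resize(im[v0:v0+h,u0:u0+w],None,fx=k,fy=k,interpolation=cv2.INTER_CUBIC),alpha=1.7)
a=crop(im,280,165,64,80,6); b=crop(im,410,165,64,80,6)
cv2.imwrite("pics/crop0.png",np.hstack([a,b]))
P=cloud(c)
# handle region & mill top heights
for name,(u0,u1,v0,v1) in dict(chute=(288,332,170,240),mill=(412,470,170,232)).items():
    Z=P[v0:v1,u0:u1]; print(name); 
    for lo,hi in ((8,20),(20,30),(40,70),(70,98),(98,116),(116,130),(130,140),(140,165),(165,225)):
        q=Z[(Z[...,2]>lo)&(Z[...,2]<hi)]
        if len(q): print(lo,hi,len(q),q.mean(0).round(1),q.min(0).round(),q.max(0).round())
E
```

```text
[426. 514.  80.] 668.0
[606. 361.  80.] 706.0
[555. 182.  80.] 584.0
chute
8 20 31 [609.6 205.7  17.1] [465. 179.   8.] [637. 243.  20.]
20 30 72 [611.7 203.7  25.5] [574. 182.  20.] [640. 233.  30.]
40 70 283 [539.9 172.8  49.6] [474. 135.  40.] [646. 226.  69.]
70 98 29 [509.3 160.1  75.9] [476. 139.  70.] [558. 191.  94.]
98 116 60 [557.5 180.8 110.7] [547. 165. 100.] [570. 196. 115.]
mill
8 20 49 [ 556.  -171.5   14. ] [ 482. -238.    8.] [ 634. -145.   20.]
20 30 265 [ 546.1 -181.1   27.2] [ 482. -250.   20.] [ 633. -145.   30.]
40 70 117 [ 562.9 -184.5   55.7] [ 493. -247.   40.] [ 621. -161.   70.]
70 98 91 [ 566.3 -188.7   83.1] [ 492. -234.   70.] [ 621. -161.   98.]
98 116 940 [ 555.6 -212.4  110.3] [ 489. -273.   98.] [ 627. -157.  116.]
116 130 59 [ 555.1 -208.3  122.8] [ 506. -234.  116.] [ 591. -158.  130.]
130 140 80 [ 554.7 -206.7  134.6] [ 533. -234.  130.] [ 581. -190.  140.]
140 165 132 [ 562.3 -217.2  153.6] [ 536. -237.  141.] [ 596. -195.  165.]
165 225 35 [ 558.6 -212.6  166.7] [ 539. -235.  165.] [ 577. -195.  170.]
```

View pics/crop0.png

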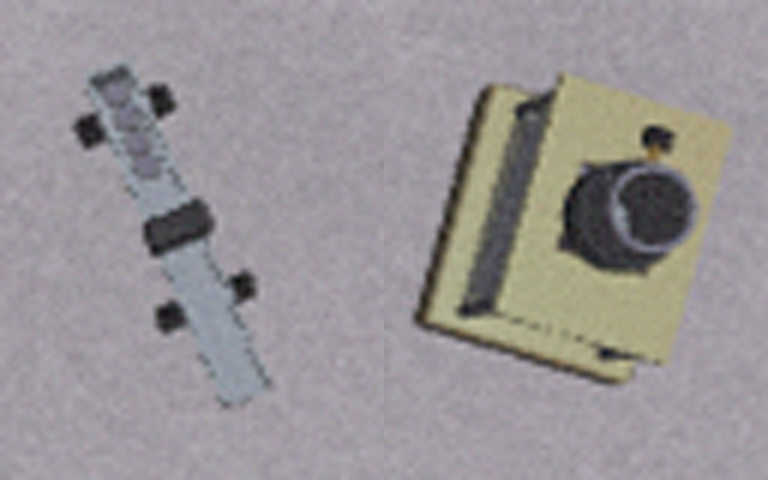

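Balls show in the upper end of the near chute, around crop (130,120), so its closed end is away from the robot and the spout points toward it. The mill's knob (crop (657,138)) is on the far side, and the neck rim is at crop (652,210). Next I'll get exact poses.

```bash
python3 - <<'E'
from h import *
c=load("top0");im=c["image"];P=cloud(c)
hsv=cv2.cvtColor(im,cv2.COLOR_BGR2HSV)
# mill plate
m=((P[...,2]>103)&(P[...,2]<116)).astype(np.uint8); m[:, :400]=0; m[:,480:]=0; m[240:]=0;m[:160]=0
m=cv2.morphologyEx(m,cv2.MORPH_OPEN,np.ones((3,3)))
cn=max(cv2.findContours(m,0,2)[0],key=cv2.contourArea); box=cv2.boxPoints(cv2.minAreaRect(cn))
B=np.array([onplane(c,u,v,111) for u,v in box]);print("plate",B.round(1).tolist(),"centre",B.mean(0),[np.linalg.norm(B[i]-B[i-1]).round(1) for i in range(4)])
for i in (0,1):
    d=B[i]-B[i-1];print(np.degrees(np.arctan2(d[1],d[0])))
for z in(165,168,172,180): print("rim",z,onplane(c,454.7,200,z).round(1))
print("knob",onplane(c,410+(657-384)/6,165+138/6,150).round(1))
N=P[185:216,440:475]; z=N[...,2]; print("rim z hi",np.sort(z[(z>150)])[-60:].round())
# chute
sp=onplane(c,280+246/6,165+397/6,62);ce=onplane(c,280+110/6,165+75/6,45)
d=sp-ce;print("chute ends",sp.round(),ce.round(),np.hypot(*d[:2]),np.degrees(np.arctan2(d[1],d[0])))
print("handle top px", onplane(c,280+178/6,165+228/6,105).round(1))
q=P[165:245,280:344].reshape(-1,3);q=q[(q[:,2]>36)&(q[:,2]<72)]
w,V=np.linalg.eigh(np.cov(q[:,:2].T));print("pca",np.degrees(np.arctan2(V[1,1],V[0,1])),len(q))
g=hsv[...,2][165:245,280:344]; mm=(g<55).astype(np.uint8)
n,l,st,ce=cv2.connectedComponentsWithStats(mm)
for i in range(1,n):
    if st[i,4]>8: print(st[i],(ce[i]+[280,165]).round(1),P[165:245,280:344][l==i].mean(0).round(1))
for n,(u,v,z) in dict(bottle=(303,148,110),beaker=(368,140,65),vial=(384,265,95)).items(): print(n,onplane(c,u,v,z).round())
# scene-camera check
s=load("scene0");Q=cloud(s)
r=Q[190:215,320:345].reshape(-1,3);r=r[(r[:,2]>70)&(r[:,2]<118)];print("scene handle",len(r),r.mean(0).round(1),r.min(0).round(),r.max(0).round())
r=Q[150:180,170:202].reshape(-1,3);r=r[(r[:,2]>140)&(r[:,2]<215)];print("scene neck",r.mean(0).round(1),np.percentile(r,[2,98],0).round(),r[:,2].max())
E
```

```text
plate [[511.9, -154.8, 111.0], [627.2, -191.8, 111.0], [602.2, -276.1, 111.0], [487.1, -238.4, 111.0]] centre [ 557.08407341 -215.27324133  111.        ] [np.float64(87.2), np.float64(121.1), np.float64(88.0), np.float64(121.1)]
73.46954313153837
-17.790570333932223
rim 165 [ 555.5 -216.1  165. ]
rim 168 [ 555.2 -215.1  168. ]
rim 172 [ 554.9 -213.7  172. ]
rim 180 [ 554.2 -210.9  180. ]
knob [ 590.1 -224.9  150. ]
rim z hi [163. 163. 163. 163. 163. 164. 164. 164. 164. 164. 164. 164. 164. 164.
 164. 164. 164. 164. 164. 164. 164. 164. 165. 165. 165. 165. 165. 165.
 165. 165. 165. 165. 166. 166. 166. 166. 166. 166. 166. 166. 166. 166.
 166. 166. 167. 167. 167. 167. 167. 167. 168. 168. 168. 168. 168. 168.
 169. 169. 169. 170.]
chute ends [476. 147.  62.] [638. 213.  45.] 174.69567237451565 -157.84192240144145
handle top px [555.8 179.7 105. ]
pca -157.50586076876152 374
[15 11  6  4  9] [297.7 177.6] [639.2 215.6  34.3]
[25 14  4  6 18] [306.4 181.2] [630.  189.4  17.6]
[12 19  6  6 20] [294.6 186.3] [614.6 225.8  18. ]
[24 33 11 10 67] [308.9 202.6] [557.3 181.8 102.7]
[38 45  4  5 14] [319.9 212.2] [528.3 151.4 124.7]
[26 50  5  5 19] [307.8 217.4] [518.3 186.   32.6]
bottle [714. 197. 110.]
beaker [746.   4.  65.]
vial [377. -30.  95.]
scene handle 256 [560.1 179.5  93.5] [478. 137.  70.] [573. 197. 114.]
scene neck [ 566.8 -213.9  155.7] [[ 540. -235.  141.]
 [ 596. -196.  168.]] 168.51254850048372
```

```bash
cat >> h.py <<'E'
from scipy.spatial.transform import Rotation as Ro
GRIP=np.array([557.,181.,90.]); YC=-157.7; AX=np.array([556.,-215.]); YP=-107.5
GZ=90.      # grasp height above soles
S=1
def chuteR(yaw,tilt=0): return (Ro.from_euler('z',yaw,degrees=True)*Ro.from_euler('y',tilt,degrees=True)).as_matrix()
def toolR(Rc,s=None): s=s or S; return Rc@np.diag([s,-s,-1.])
def tcp_from_lip(lip,Rc): # lip world -> TCP; TCP is 18.7 below the grasp point, on chute z
    return lip+Rc@np.array([-89,0,GZ-18.7-49])
def lip_for(zn,tilt,ahead=-5.,yaw=None):
    yaw=YP if yaw is None else yaw
    a=np.radians(tilt-10); dz=-(ahead+11)*np.tan(a) if a>0 else (ahead+21)*np.tan(-a)
    xd=np.array([np.cos(np.radians(yaw)),np.sin(np.radians(yaw))])
    return np.r_[AX+ahead*xd,zn+dz]
def pour_pose(zn,tilt,ahead=-5.,yaw=None):
    Rc=chuteR(YP if yaw is None else yaw,tilt); return tcp_from_lip(lip_for(zn,tilt,ahead,yaw),Rc),toolR(Rc)
E
python3 - <<'E'
from h import *
import h
for s in(1,-1):
    h.S=s; Rc=chuteR(YC)
    for z in (71.3,150,250): print(s,z,inverse_kinematics([557,181,z],toolR(Rc)))
    for yaw in (YP,-125,-90):
      for t in (0,8,26):
        p,R=pour_pose(165,t,yaw=yaw);q=inverse_kinematics(p,R);print(s,yaw,t,p.round(),None if q is None else np.round(q,2))
E
```

```text
1 71.3 [-0.92637259  0.78141385  0.79085808  1.834717   -0.73300731  0.84554588
 -2.51786747]
1 150 [-1.03378421  0.74105768  0.99106652  1.78320032 -0.7205483   1.02743388
 -2.51511396]
1 250 [-1.13418465  0.72403117  1.22995583  1.67612863 -0.71315872  1.26718772
 -2.50488605]
1 -107.5 0 [ 584. -125.  190.] [ 0.22  0.48 -0.15  1.68  0.08  0.99 -1.84]
1 -107.5 8 [ 583. -129.  200.] [ 0.32  0.47 -0.16  1.67 -0.08  0.98 -1.66]
1 -107.5 26 [ 579. -143.  222.] [ 0.53  0.51 -0.17  1.65 -0.43  1.07 -1.27]
1 -125 0 [ 610. -138.  190.] [ 0.16  0.53 -0.05  1.6   0.03  1.01 -2.08]
1 -125 8 [ 608. -141.  200.] [ 0.26  0.49 -0.08  1.65 -0.11  0.95 -1.92]
1 -125 26 [ 599. -153.  222.] [ 0.51  0.46 -0.14  1.72 -0.49  0.91 -1.5 ]
1 -90 0 [ 556. -121.  190.] [ 0.3   0.45 -0.26  1.75  0.13  0.97 -1.58]
1 -90 8 [ 556. -125.  200.] [ 0.37  0.46 -0.24  1.7  -0.04  1.01 -1.39]
1 -90 26 [ 556. -140.  222.] [ 0.52  0.55 -0.19  1.58 -0.35  1.21 -1.06]
-1 71.3 [ 0.10680849  0.73056368 -0.77375782  1.77915286  0.63722574  0.90072042
 -0.56394126]
-1 150 [ 0.24903091  0.7045511  -1.01620035  1.7163901   0.6634952   1.10626635
 -0.58678794]
-1 250 [ 0.30409731  0.61622509 -1.11434425  1.6035662   0.57118127  1.28560038
 -0.51468284]
-1 -107.5 0 [ 584. -125.  190.] [ 0.63  0.58 -0.77  1.65  0.44  1.09  1.  ]
-1 -107.5 8 [ 583. -129.  200.] [ 0.73  0.57 -0.78  1.65  0.3   1.04  1.16]
-1 -107.5 26 [ 579. -143.  222.] [ 0.98  0.63 -0.87  1.63  0.02  1.03  1.48]
-1 -125 0 [ 610. -138.  190.] [ 0.62  0.63 -0.77  1.58  0.47  1.13  0.71]
-1 -125 8 [ 608. -141.  200.] [ 0.72  0.59 -0.76  1.62  0.32  1.02  0.86]
-1 -125 26 [ 599. -153.  222.] [ 0.93  0.56 -0.76  1.7  -0.07  0.87  1.29]
-1 -90 0 [ 556. -121.  190.] [ 0.68  0.55 -0.81  1.73  0.45  1.06  1.29]
-1 -90 8 [ 556. -125.  200.] [ 0.78  0.57 -0.85  1.68  0.32  1.08  1.44]
-1 -90 26 [ 556. -140.  222.] [ 0.98  0.7  -0.93  1.56  0.1   1.2   1.68]
```

```bash
sed -i 's/^S=1/S=-1/' h.py; python3 - <<'E'
from h import *
p=read_state()["eef_pos"]; 
R=toolR(chuteR(YC))
movel([p[0],p[1],300],max_speed=200)
movep([557,181,260],R)
movel([557,181,130],max_speed=150)
s=read_state();print(s["time"],s["eef_pos"],s["ft_force"])
c=camera("scene");cv2.imwrite("pics/s1.png",cv2.convertScaleAbs(cv2.resize(c["image"][130:270,240:420],None,fx=4,fy=4,interpolation=cv2.INTER_CUBIC),alpha=1.4))
c=camera("top");cv2.imwrite("pics/t1.png",c["image"])
E
```

```text
4.9 [557.37366846 181.3125507  130.85432935] [ 0.2737361  -1.03221304 -0.17519487]
```

View pics/s1.png

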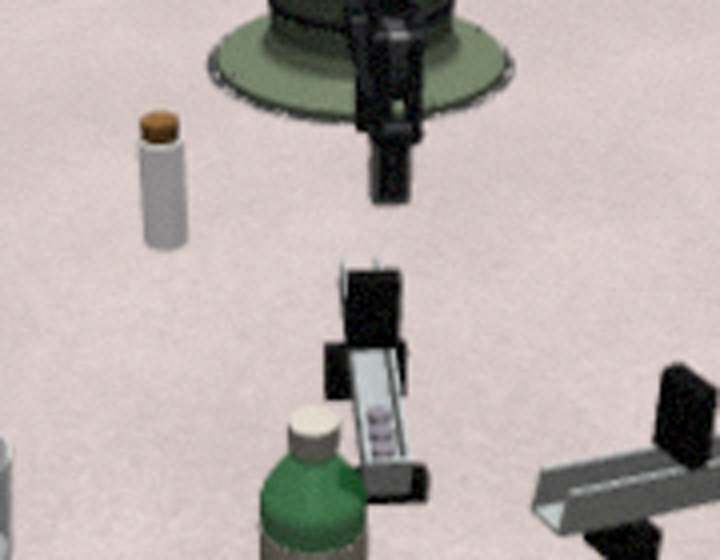

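```bash
python3 - <<'E'
from h import *
s=load("scene0")
def proj(p):
    M=s["cam_to_world"];q=M[:3,:3].T@(np.array(p)-M[:3,3]);return s["cx"]+s["fx"]*q[0]/-q[2],s["cy"]-s["fy"]*q[1]/-q[2]
R=chuteR(YC)
f=lambda p:tuple((np.array(proj(p))-[240,130])*4)
print("handle rear face top/bot",f(np.array([557,181,0])+R@[-7,0,111]),f(np.array([557,181,0])+R@[-7,0,75]))
for dy in(-16,16): print(f(np.array([557,181,0])+R@[-7,dy,111]))
e=np.array([557.4,181.3,130.8])
print("finger near tip",f(e+R@[-45,0,13]),f(e+R@[-55,0,13]))
im=cv2.imread("pics/s1.png",0)
for r in (285,300,320): print(r,np.where(im[r,300:460]<50)[0][[0,-1]]+300)
for r in (170,185): print(r,np.where(im[r,300:460]<60)[0][[0,-1]]+300)
E
```

```text
handle rear face top/bot (np.float64(377.3207498801703), np.float64(277.4211988735685)) (np.float64(376.0750948604), np.float64(329.66098567017286))
(np.float64(404.6701005308605), np.float64(276.4825616825574))
(np.float64(349.9140656200309), np.float64(278.3618037697298))
finger near tip (np.float64(385.8910450406004), np.float64(261.5130977053276)) (np.float64(387.8459788487414), np.float64(270.6681095470932))
285 [348 398]
300 [345 397]
320 [345 397]
170 [374 407]
185 [374 406]
```

```bash
python3 - <<'E'
from h import *
print(read_state()["eef_pos"],read_state()["tool_rot"].round(3).tolist())
for n in("scene","top"):
    c=camera(n);np.savez(n+"1.npz",**c);P=cloud(c)
    lo,hi=(120,400)
    m=(np.abs(P[...,0]-557)<130)&(np.abs(P[...,1]-181)<130)&(P[...,2]>118)&(P[...,2]<300)
    q=P[m]
    for z0 in range(120,300,20):
        k=q[(q[:,2]>=z0)&(q[:,2]<z0+20)]
        if len(k)>3:
            l=(k-[557.4,181.3,0])@chuteR(YC)
            print(n,z0,len(k),"chute-frame x",np.percentile(l[:,0],[3,50,97]).round(),"y",np.percentile(l[:,1],[3,50,97]).round())
    cv2.imwrite(f"pics/{n}1c.png",cv2.convertScaleAbs(c["image"],alpha=1.4))
a=cv2.imread("pics/top1c.png")[130:260,240:400];b=cv2.imread("pics/scene1c.png")[80:230,260:420]
cv2.imwrite("pics/both1.png",np.hstack([cv2.resize(a,(400,325)),cv2.resize(b,(400,325))]))
E
```

```text
[557.45377353 181.18647053 130.89216882] [[0.925, 0.379, 0.001], [0.379, -0.925, 0.0], [0.001, 0.0, -1.0]]
scene 180 97 chute-frame x [-57. -48.  45.] y [-10.   3.  11.]
scene 200 88 chute-frame x [-57. -54.  43.] y [-10.   1.   9.]
scene 220 103 chute-frame x [-75. -70.  32.] y [-12.   0.  12.]
scene 240 131 chute-frame x [-73. -69.  21.] y [-12.   9.  17.]
scene 260 236 chute-frame x [-71. -61.  19.] y [-19.   6.  19.]
scene 280 201 chute-frame x [-68. -37. -22.] y [-15.   1.  23.]
top 220 6 chute-frame x [68. 73. 74.] y [-15. -13.  -6.]
top 260 5 chute-frame x [66. 69. 71.] y [-14. -13. -10.]
```

View pics/both1.png

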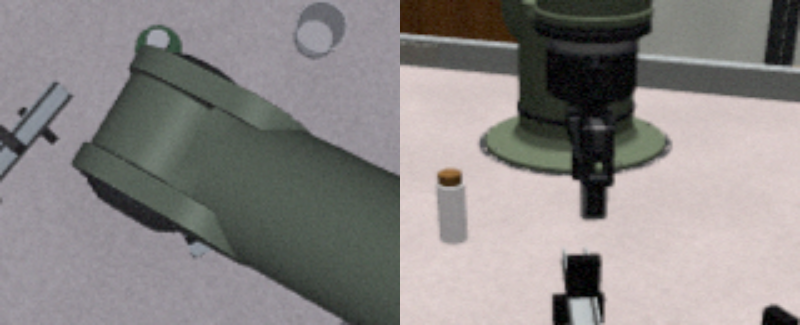

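```bash
python3 - <<'E'
from h import *
def tip(tag):
    c=camera("scene");P=cloud(c);R=chuteR(YC);e=read_state()["eef_pos"]
    l=(P-e)@R; m=(np.abs(l[...,1])<14)&(np.abs(l[...,0])<65)&(P[...,2]>122)&(P[...,2]<240)
    z=np.sort(P[m][:,2]);k=l[m][np.argsort(P[m][:,2])][:15]
    print(tag,"tcp",e.round(1),"gap",read_state()["finger_gap"],"lowest",z[:10].round(),"x,y",k[:,:2].mean(0).round())
    return c
tip("open"); clamp(); c=tip("closed")
cv2.imwrite("pics/closed.png",cv2.convertScaleAbs(cv2.resize(c["image"][100:260,240:420],None,fx=3,fy=3,interpolation=cv2.INTER_CUBIC),alpha=1.4))
open_gripper(); print(read_state()["time"])
E
```

```text
open tcp [557.3 181.  130.5] gap 85.68299002371137 lowest [182. 183. 183. 183. 183. 183. 184. 184. 184. 184.] x,y [-18.   3.]
closed tcp [557. 181. 130.] gap 0.16663668295909081 lowest [168. 168. 168. 168. 169. 169. 169. 171. 171. 171.] x,y [-6. -0.]
6.75
```

View pics/closed.png

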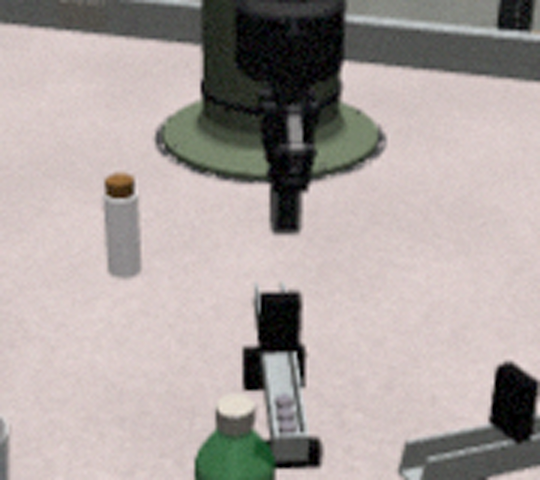

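The fingertips measure about 38 mm above the reported TCP, open and closed. That's far outside calibration error, so I'll test it by touch before trusting either number. The closed fingers should meet the handle top (z = 111) at a reported height of about 73.

```bash
python3 - <<'E'
from h import *
clamp()
movel([557,181,88],max_speed=120)
hit=movel([557,181,68],max_speed=15,guard=3)
s=read_state();print(hit,s["eef_pos"],s["ft_force"],s["time"])
movel([557,181,130],max_speed=150);open_gripper();print(read_state()["time"])
E
```

```text
True [556.95841592 181.03694376  74.1962246 ] [-0.59703355 -1.50229543  8.96196556] 8.9167
10.225
```

Touch confirms it: contact came at a reported 74.2 mm, so the fingertips end about 37 mm short of the reported TCP. I'll put that into the helper and grasp.

```bash
cat >> h.py <<'E'
D=37.
def tcp_from_lip(lip,Rc): return lip+Rc@np.array([-89,0,GZ-18.7-D-49])
E
python3 - <<'E'
from h import *
R=chuteR(YC); g=np.array([557,181,0])+R@[0,1.3,0]
movel([g[0],g[1],60],max_speed=150)
hit=movel([g[0],g[1],GZ-18.7-D],max_speed=60,guard=6)
print(hit,read_state()["eef_pos"],read_state()["ft_force"])
if not hit:
    clamp();s=read_state();print(s["finger_gap"],s["ft_force"],s["eef_pos"])
    movel([g[0],g[1],60],max_speed=60); movel([g[0],g[1],200],max_speed=150)
    s=read_state();print(s["time"],s["finger_gap"],s["ft_force"],s["torque"],s["eef_pos"])
c=camera("scene");cv2.imwrite("pics/g.png",cv2.convertScaleAbs(cv2.resize(c["image"][60:260,220:440],None,fx=3,fy=3),alpha=1.4))
E
```

```text
False [557.39000165 179.90634228  34.20830102] [-0.60635387 -0.36611551  0.36144137]
13.018041698963136 [-0.7509607   0.14709358 -2.48130956] [557.37410088 179.68193504  34.15935284]
13.725 13.306263398979342 [-0.30719002  0.2224448  -3.25724592] [-0.04288427  0.0659723   0.01528032] [557.14155124 179.4921674  199.1319392 ]
```

View pics/g.png

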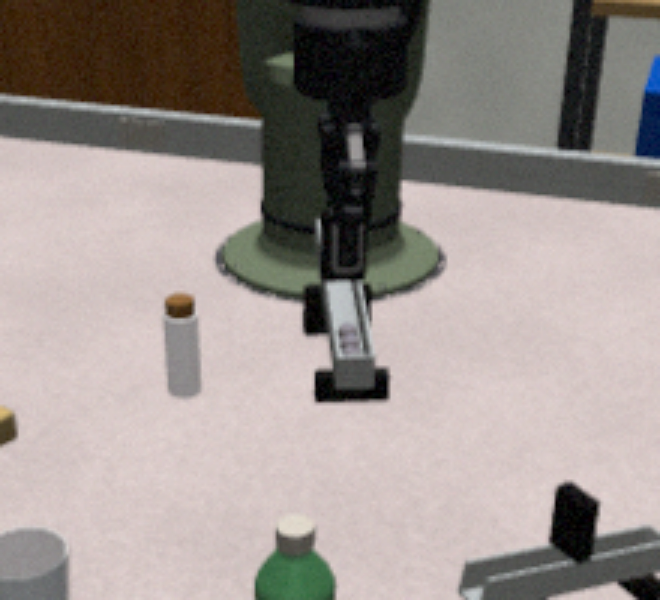

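Grasped and lifted with the balls still in it; the load is about 3.3 N. Now to hover over the neck.

```bash
python3 - <<'E'
from h import *
p,R=pour_pose(200,0); movel(p,R,max_speed=150)
p,R=pour_pose(182,6); movel(p,R,max_speed=60)
wait(.3)
s=read_state();print(s["time"],s["finger_gap"],s["ft_force"],s["torque"],s["eef_pos"]-p)
c=camera("scene");np.savez("scene2.npz",**c);a=cv2.resize(c["image"][110:235,110:310],None,fx=4,fy=4,interpolation=cv2.INTER_CUBIC)
cv2.imwrite("pics/p.png",cv2.convertScaleAbs(a,alpha=1.4))
# predicted lip corners in crop
def proj(q):
    M=c["cam_to_world"];q=M[:3,:3].T@(np.array(q)-M[:3,3]);return ((np.array([c["cx"]+c["fx"]*q[0]/-q[2],c["cy"]-c["fy"]*q[1]/-q[2]])-[110,110])*4).round()
Rc=chuteR(YP,6);l=lip_for(182,6)
print("lip corners",[proj(l+Rc@[0,y,0]) for y in(-13,0,13)],"tail",[proj(l+Rc@chuteR(0,-10)@[-180,y,27]) for y in(-13,13)],"axis rim",proj([*AX,167]))
E
```

```text
16.5917 13.42112004873223 [ 0.69912673 -0.19484779 -3.05654843] [-0.23383231  0.10919865  0.02276943] [0.19299703 0.64203345 0.39574329]
lip corners [array([319., 147.]), array([302., 154.]), array([285., 160.])] tail [array([519., 197.]), array([485., 212.])] axis rim [302. 175.]
```

View pics/p.png

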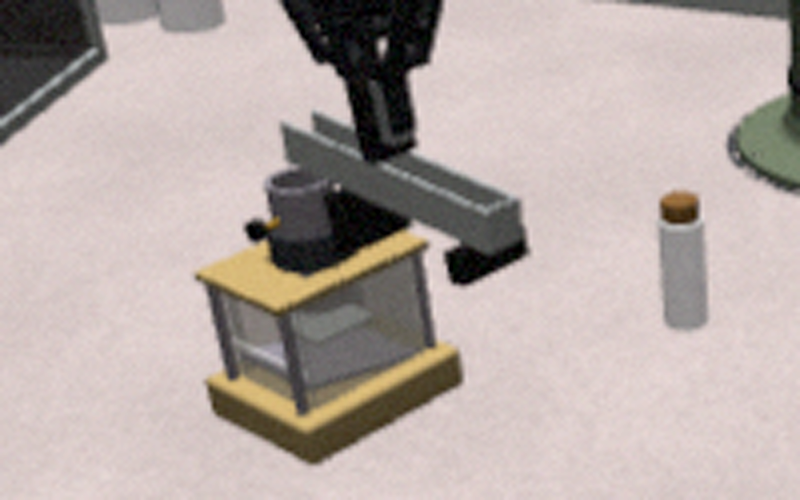

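The hover matches prediction: the near lower spout corner is seen at (287,158) against (285,160) predicted, and the rim centre at (300,183) is right where expected. Now press down by feel.

```bash
python3 - <<'E'
from h import *
import json
p,R=pour_pose(182,6); F0=np.mean([read_state()["ft_force"] for _ in range(5)],0)
t=p.copy(); t[2]-=30
hit=movel(t,max_speed=12,guard=2.5)
s=read_state();print(hit,"zn",182+s["eef_pos"][2]-p[2],s["ft_force"]-F0,s["time"])
if hit:
    z0=s["eef_pos"][2]; zc=z0; log=[]
    for i in range(16):
        f=s["ft_force"][2]-F0[2]
        if f>=8.8: break
        zc-=0.6; movel([p[0],p[1],zc],max_speed=15); wait(.1); s=read_state()
        print(round(182+s["eef_pos"][2]-p[2],2),round(182+zc-p[2],2),(s["ft_force"]-F0).round(2),s["finger_gap"].round(2))
    json.dump(dict(F0=F0.tolist(),zc=zc,zn_cmd=182+zc-p[2]),open("press.json","w"));print(s["time"],s["torque"])
E
```

```text
True zn 164.87122123190062 [-0.57429858  0.91650292  4.00699146] 18.0583Traceback (most recent call last):
  File "<stdin>", line 13, in <module>
AttributeError: 'float' object has no attribute 'round'
```

```bash
python3 - <<'E'
from h import *
import json
F0=np.array([.70,-.19,-3.06])
p,R=pour_pose(182,6); s=read_state(); zc=s["eef_pos"][2]; print(s["time"],182+zc-p[2],s["ft_force"]-F0)
for i in range(16):
    if s["ft_force"][2]-F0[2]>=8.7: break
    zc-=0.6; movel([p[0],p[1],zc],max_speed=15); wait(.1); s=read_state()
    print(round(182+s["eef_pos"][2]-p[2],2),round(182+zc-p[2],2),(s["ft_force"]-F0).round(2),round(s["finger_gap"],2))
json.dump(dict(F0=F0.tolist(),zn=182+zc-p[2]),open("press.json","w"));print(s["time"],s["torque"])
E
```

```text
18.4083 164.27975119497347 [-0.3734281   1.87659591  4.22827919]
163.73 163.68 [-0.65  1.94  3.74] 13.25
163.1 163.08 [0.06 1.95 4.31] 13.09
162.5 162.48 [-0.31  2.82  5.52] 13.15
161.92 161.88 [-0.25  3.13  5.79] 13.17
161.3 161.28 [0.08 1.96 5.89] 13.28
160.71 160.68 [-0.44  1.96  6.33] 13.3
160.12 160.08 [-0.67  3.39  7.19] 13.46
159.52 159.48 [0.58 3.4  7.04] 12.92
158.91 158.88 [0.08 3.82 6.98] 13.29
158.35 158.28 [-0.65  3.62  8.27] 13.46
157.76 157.68 [-0.24  3.77  8.95] 13.06
22.2583 [0.22611824 0.07322765 0.00731509]
```

```bash
cat >> h.py <<'E'
def force(F0,n=5):
    f=[]
    for _ in range(n): wait(.02); f.append(read_state()["ft_force"])
    return np.mean(f,0)-F0
E
python3 - <<'E'
from h import *
import json
J=json.load(open("press.json"));F0=np.array(J["F0"]);zn=J["zn"]
print(force(F0))
for t in (8,10,11.5,13,14.5,16):
    p,R=pour_pose(zn,t);movel(p,R,max_speed=15)
    for k in range(4):
        f=force(F0)[2]
        d=-0.4 if f<8.5 else 0.5 if f>9.6 else 0
        if k==0: print("tilt",t,round(zn,2),round(f,2))
        if not d: break
        zn+=d; p,R=pour_pose(zn,t);movel(p,R,max_speed=15)
    else: print("after",zn,f)
    J.update(zn=zn,tilt=t);json.dump(J,open("press.json","w"))
c=camera("scene");a=cv2.resize(c["image"][110:235,110:310],None,fx=4,fy=4,interpolation=cv2.INTER_CUBIC)
cv2.imwrite("pics/t16.png",cv2.convertScaleAbs(a,alpha=1.4));s=read_state();print(s["time"],force(F0),s["torque"])
E
```

```text
[-0.45903606  3.73130579  8.66062712]
tilt 8 157.68 9.44
tilt 10 157.68 11.06
after 157.8797511949735 8.301986189747213
tilt 11.5 157.88 8.98
tilt 13 157.88 8.72
tilt 14.5 157.88 8.39
tilt 16 157.98 8.36
26.9917 [-0.95549243 -1.25535613  8.97810007] [-0.86691009  0.29703031  0.0240263 ]
```

View pics/t16.png

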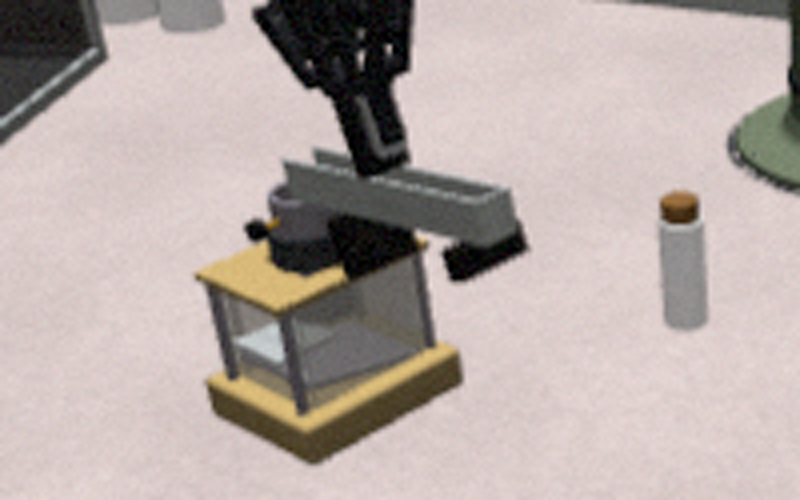

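The shutter is drawn out (white plate at (262,343)), the neck is pressed at about 8.7 N and the lip is over the bore. I can't see balls in the canister yet, so I'll keep tipping.

```bash
python3 - <<'E'
from h import *
import json
J=json.load(open("press.json"));F0=np.array(J["F0"]);zn=J["zn"]
for t in (18,20,22,24,25.5):
    p,R=pour_pose(zn,t);movel(p,R,max_speed=15)
    for k in range(4):
        f=force(F0)[2]
        d=-0.4 if f<8.3 else 0.4 if f>9.6 else 0
        print("tilt",t,round(zn,2),round(f,2))
        if not d: break
        zn+=d; p,R=pour_pose(zn,t);movel(p,R,max_speed=15)
    J.update(zn=zn,tilt=t);json.dump(J,open("press.json","w"))
wait(1.5)
c=camera("scene");a=cv2.resize(c["image"][110:235,110:310],None,fx=4,fy=4,interpolation=cv2.INTER_CUBIC)
cv2.imwrite("pics/t25.png",cv2.convertScaleAbs(a,alpha=1.4));s=read_state();print(s["time"],force(F0),s["torque"])
E
```

```text
tilt 18 157.58 9.57
tilt 20 157.58 9.32
tilt 22 157.58 9.52
tilt 24 157.58 9.14
tilt 25.5 157.58 8.35
30.7167 [-0.11018954 -3.22319836  8.74590862] [-1.38864604  0.09345496 -0.03085212]
```

View pics/t25.png

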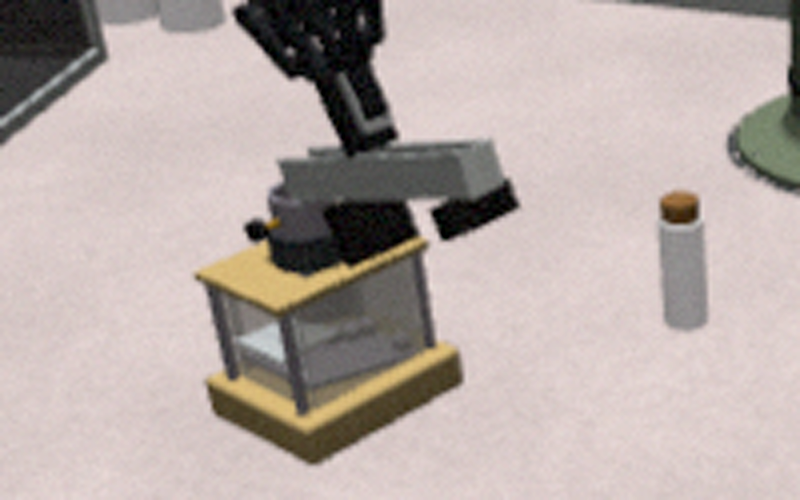

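Something is visible on the canister floor around (345–410,325–345). I'll stay pressed and look closer to count the balls, averaging frames, with the top view alongside.

```bash
python3 - <<'E'
from h import *
S=np.mean([camera("scene")["image"].astype(float) for _ in range(6)],0);T=np.mean([camera("top")["image"].astype(float) for _ in range(3)],0)
a=cv2.convertScaleAbs(cv2.resize(S[172:212,160:222],(800,516),interpolation=cv2.INTER_CUBIC),alpha=1.8)[:330]
a=cv2.convertScaleAbs(cv2.resize(S[174:206,164:220],(560,320),interpolation=cv2.INTER_CUBIC),alpha=1.9)
b=cv2.convertScaleAbs(cv2.resize(S[142:166,176:242],(560,204),interpolation=cv2.INTER_CUBIC),alpha=1.5)
t=cv2.convertScaleAbs(cv2.resize(T[140:250,400:480],(240,330)),alpha=1.8)
o=np.zeros((524,800,3),np.uint8);o[:320,:560]=a;o[320:,:560]=b;o[:330,560:]=t
cv2.imwrite("pics/count.png",o)
E
```

```text
(no output)
```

View pics/count.png

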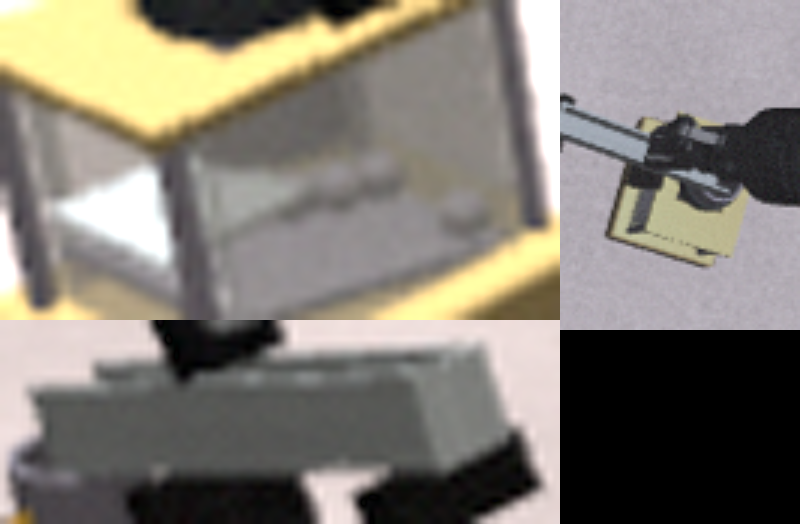

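I count three balls clearly, at crop (325,185), (375,172) and (465,210), with a likely fourth partly behind the shutter at (295,205). The channel's rear looks empty. I'll level the chute while still pressed so that any leftover ball stays in it, lift off, and look again.

```bash
python3 - <<'E'
from h import *
import json
J=json.load(open("press.json"));F0=np.array(J["F0"]);zn=J["zn"]+.2
for t in (22,18,14,10,6):
    p,R=pour_pose(zn,t);movel(p,R,max_speed=30);f=force(F0,3)[2];print(t,round(f,2))
    if f>9.8: zn+=.6
p,R=pour_pose(zn+12,6);movel(p,R,max_speed=30)
p,R=pour_pose(zn+40,2);movel(p,R,max_speed=80)
wait(.3);print("unloaded",force(F0,20)+F0,read_state()["finger_gap"],read_state()["time"])
# back off towards +y so the top camera sees neck and channel
p2=p+np.r_[-90*np.array([np.cos(np.radians(YP)),np.sin(np.radians(YP))]),0]
movel(p2,max_speed=150);wait(.3)
S=np.mean([camera("scene")["image"].astype(float) for _ in range(6)],0);T=np.mean([camera("top")["image"].astype(float) for _ in range(4)],0)
np.savez("fin.npz",S=S,T=T)
a=cv2.convertScaleAbs(cv2.resize(S[170:208,160:222],(496,304),interpolation=cv2.INTER_CUBIC),alpha=1.9)
b=cv2.convertScaleAbs(cv2.resize(S[125:170,200:300],(560,252),interpolation=cv2.INTER_CUBIC),alpha=1.5)
t=cv2.convertScaleAbs(cv2.resize(T[160:230,340:480],(560,280),interpolation=cv2.INTER_CUBIC),alpha=2)
o=np.zeros((600,800,3),np.uint8);o[:304,:496]=a;o[304:584,:560]=t;o[:225,500:800]=cv2.resize(b,(300,225))
cv2.imwrite("pics/count2.png",o);print(read_state()["time"])
E
```

```text
22 9.01
18 9.24
14 8.82
10 10.91
6 8.82
unloaded [ 0.25476894  0.10224465 -2.84903974] 13.522158619219084 34.775
36.325
```

View pics/count2.png

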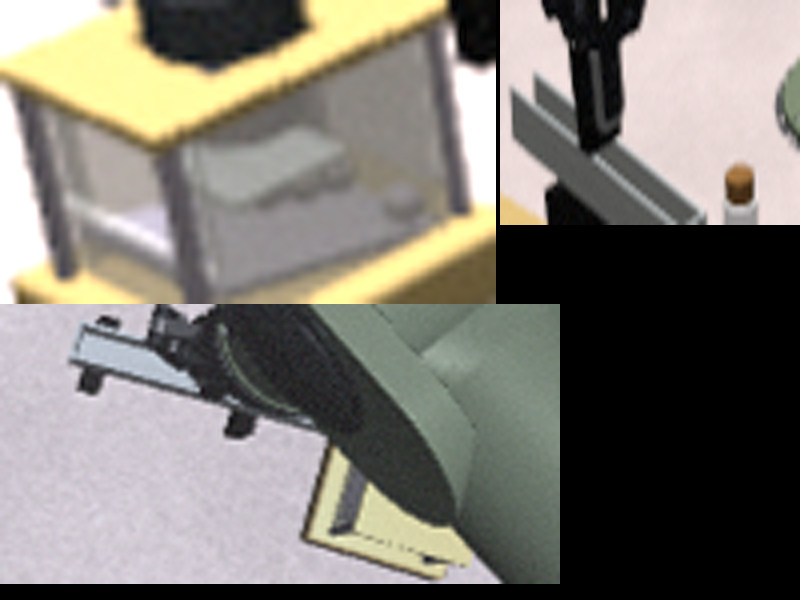

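The closed end of the level chute is empty, and at least the ball at (400,200) shows in the canister with the others behind the shut shutter. Now I'll stand the chute back at its original spot.

```bash
python3 - <<'E'
from h import *
R=chuteR(YC); g=np.array([557,181,0])+R@[0,1.3,0]
movel([g[0],g[1],200],toolR(R),max_speed=150)
movel([g[0],g[1],50],max_speed=120)
F=force(np.zeros(3))
hit=movel([g[0],g[1],32.5],max_speed=12,guard=1.8)
s=read_state();print(hit,s["eef_pos"],s["ft_force"]-F,s["time"])
open_gripper();wait(.3)
movel([g[0],g[1],150],max_speed=100)
movel([g[0]-60,g[1]+20,320],max_speed=250)
q=read_state()["qpos"].copy();q[0]-=.9;goto_joints(q)
wait(.5);print(read_state()["time"])
for n in("scene","top"):
    c=camera(n);np.savez(n+"3.npz",**c)
c=load("top3");P=cloud(c)
r=P[165:245,280:344]
for lo,hi in((8,30),(40,72),(98,116)):
    k=r[(r[...,2]>lo)&(r[...,2]<hi)];print(lo,hi,len(k),k.mean(0).round(1) if len(k) else "")
k=r.reshape(-1,3);k=k[(k[:,2]>36)&(k[:,2]<72)];w,V=np.linalg.eigh(np.cov(k[:,:2].T));print("pca",np.degrees(np.arctan2(V[1,1],V[0,1])))
# neck bore: depth + grey in before/after
b=load("top0")
for nm,cc in(("before",b),("after",c)):
    print(nm);print(cloud(cc)[195:206,449:461,2].round().astype(int)); print(cv2.cvtColor(cc["image"],6)[195:206,449:461])
for nm,(u,v) in dict(bottle=(303,148),beaker=(368,140),vial=(384,265)).items():
    d=cv2.absdiff(b["image"],c["image"])[v-15:v+15,u-15:u+15].mean();print(nm,d)
E
```

```text
True [557.61098227 179.86829793  34.09009485] [ 2.07889356 -0.0678756  10.52141672] 40.6583
46.0417
8 30 159 [611.9 204.   23.4]
40 72 290 [533.2 170.4  50.7]
98 116 58 [556.3 180.4 110. ]
pca -157.55344423365312
before
[[167 164 123 127 132 137 142 149 151 163 163 170]
 [164 107 109 116 123 129 134 143 145 154 160 165]
 [ 86  99 104 104 117 122 129 135 142 147 156 164]
 [ 82  87  98 102 110 120 122 130 142 146 151 159]
 [ 67  85  93  97 108 112 118 129 136 150 150 163]
 [ 65  82  90  98 105 111 116 126 134 144 152 158]
 [ 65  66  87  96 102 107 115 128 136 142 151 160]
 [165  67  82  94 102 110 121 125 138 145 155 163]
 [168  57  83  94 103 113 118 130 141 148 159 164]
 [165 163  89  98 105 116 130 133 146 156 163 168]
 [164 165 169 167 116 127 138 151 164 167 163 109]]
[[71 45 31 33 31 35 34 27 32 38 52 76]
 [53 29 32 36 29 32 27 33 35 28 33 61]
 [34 34 32 29 22 37 26 28 31 31 35 38]
 [36 26 30 35 31 31 35 34 31 31 28 42]
 [70 33 30 29 30 37 30 33 32 34 30 43]
 [89 56 27 29 30 34 33 30 27 38 39 41]
 [80 51 28 28 34 28 30 29 29 26 25 47]
 [82 65 30 30 32 32 27 33 32 32 32 49]
 [70 6
[... 485 characters left out ...]
 87  93 105 115 121 128 140 149 153 163]
 [167  66  86  94 105 113 122 131 141 153 159 167]
 [163 167  87 103 110 117 126 137 144 156 167 167]
 [163 164 168 167 116 129 138 150 164 165 169 113]]
[[70 41 28 33 27 34 32 30 33 36 56 75]
 [54 27 29 29 33 31 30 32 34 30 33 60]
 [37 30 36 28 34 32 29 28 32 29 29 39]
 [36 26 22 31 31 33 35 36 32 35 29 40]
 [75 33 31 37 27 27 30 32 30 33 32 41]
 [90 54 32 28 35 33 28 32 33 31 32 44]
 [80 56 26 37 25 38 35 33 32 31 27 45]
 [81 67 29 30 25 29 29 31 30 35 35 47]
 [68 60 26 33 29 31 29 26 27 32 41 63]
 [58 61 43 34 28 26 35 25 34 44 59 76]
 [40 58 66 55 42 40 32 42 57 69 81 93]]
bottle 2.3074074074074074
beaker 2.1296296296296298
vial 2.0951851851851853
```

```bash
python3 - <<'E'
from h import *
a=load("scene0");b=load("scene3")
d=cv2.absdiff(cv2.GaussianBlur(a["image"],(3,3),0),cv2.GaussianBlur(b["image"],(3,3),0)).max(2)
m=(d>14).astype(np.uint8);n,l,st,ce=cv2.connectedComponentsWithStats(m)
for i in range(1,n):
    if st[i,4]>=4 : print(st[i],ce[i].round(),d[l==i].max())
M=a["cam_to_world"]
def proj(q):
    q=M[:3,:3].T@(np.array(q)-M[:3,3]);return np.array([a["cx"]+a["fx"]*q[0]/-q[2],a["cy"]-a["fy"]*q[1]/-q[2]]).round(1)
Rm=chuteR(-17.5)
for y in(-29,-15,0,15,29): print(y,proj(np.r_[AX,0]+Rm@[-37,y,38-37*.176+7.1]), "2nd row",proj(np.r_[AX,0]+Rm@[-24,y,38-24*.176+7.1]))
g=[cv2.cvtColor(x["image"],6)[184:204,184:216].astype(int) for x in(a,b)];print((g[1]-g[0]))
E
```

```text
[ 126    0   50   77 2012] [148.  35.] 87
[ 280    0   82  100 3770] [329.  38.] 78
[ 477    0   67   61 2088] [511.  24.] 96
[318  27   2   2   4] [318.  28.] 15
[303  42  10  36 271] [307.  60.] 37
[337  46   3   4   7] [338.  47.] 18
[306  78   2   4   5] [306.  80.] 16
[197 192   4   3   6] [199. 193.] 17
[328 196   4   2   6] [330. 197.] 17
[334 196   3   2   6] [335. 196.] 22
[325 201   3   4   7] [326. 203.] 27
[328 217   8   2  12] [331. 217.] 29
[322 229   5   2   7] [324. 229.] 26
[330 231   9  14  94] [334. 238.] 65
[327 245   3   2   4] [328. 246.] 20
[346 248   2   3   6] [346. 249.] 18
[333 255   5   2   8] [335. 255.] 25
[339 254   9   3  13] [343. 255.] 24
-29 [197.7 189. ] 2nd row [193.8 190.1]
-15 [200.9 190.4] 2nd row [197.1 191.6]
0 [204.5 192. ] 2nd row [200.6 193.1]
15 [208.1 193.5] 2nd row [204.2 194.7]
29 [211.5 195. ] 2nd row [207.6 196.2]
[[ -1   1  -2  -1   3   1  -8  -5   0  -1   2  -3  -1   5  -7  -1   4  -5
    0   0   1  -2  -1   4   3   1   2   4   1   1  -5   1]
 [ -4   1  -1   4   0   0  -3  -2   1   4   3   2  -4  -1   4   3   2   4
   -1   1   2  -
[... 1737 characters left out ...]
1  -3  -3  -4  -6   2   1  -3   1]
 [ -3  -4  -4  -2  -5  -4   2   0   4   3  -4  -1   1  -1   0  -1  -2   1
    1  -4  -1   3  -6   4   0   1   0  -1  -3  -2   0   0]
 [ -3  -2   0   0   1  -1   1   1   4  -2   4   3  -3   1  -1   0   1  -1
   -3  -1   1   2   2   1   2  -2   3   3  -8  -3   1  -2]
 [ -2  -1  -1   3   1  -1  -5  -6  -1   2   1   1   0   2   2   1  -2   2
    3   2   4  -3  -1   0  -4   2   0  -4  -1  -5  -2   0]
 [  0  -2   1   0   2  -1   0  -3   0  -1   1   4   6   2  -2  -3  -1   4
   -1   0   2   2  -3  -1   1  -1  -2   2   0   3   2  -1]
 [  3  -2   2   2  -2  -2   2   0  -2   1  -1  -3   3   3   6  -3   1  -3
   -1  -4  -3  -1   1  -2   2  -1  -2  -1  -1  -2  -2  -4]]
```

The before/after comparison supports the result:
- **Chute:** it stands at its old pose and the ball region in it has changed to bare floor.
- **Canister:** one ball is at (211,196), and a dark band three balls long runs from (192,195) to (203,192).
- **Elsewhere:** nothing new on the bench or in the visible part of the neck, and the bystanders haven't moved.

```bash
python3 -c "
from workcell import *
print(finish_job(), read_state()['time'])"
```

```text
the job is handed in; nothing more can be done
the job is handed in; nothing more can be done
```

The job is handed in after about 46 s of robot time. The balls were tipped through the pressed neck, the neck was let up, and the chute is back on its feet at its starting spot. I'm confident of three balls in the canister; the fourth is very likely but not certain.

- **Tool length:** the fingertips end about 37 mm short of the reported TCP. Depth showed about 38 mm, a light touch on the handle top gave 37 mm, and I corrected every move for it.
- **Pressing:** the rim was met at a reported height of about 165 mm. I held 8 to 9.5 N (about 6.5 to 7 mm down) while tipping to 25.5°. Twice, at 10° of tilt, the force rose briefly to about 11 N. That is just past fully down but well under 20 N, and I backed off both times.
- **Setting down:** the guard stopped the move at first contact, with a brief reading of about 10 N.

**Last checks**
- **Chute:** it stands upright within about 1 mm of where it started, and the closed end is empty.
- **Ball count:** one ball is clear and three lie in a row, but the last of those is partly hidden by the shutter. The weight change was 0.2 N against the 0.43 N expected, which is within sensor noise, so it doesn't confirm four.
- **Stray balls:** none on the bench. The part of the neck bore the top camera can see looks unchanged, but it can't see all of it.
- **Vial, bottle and beaker:** unmoved in the before/after images.

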